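# Feed one blank and park it in the empty bay

## Task

Press the black plunger of the blank feeder all the way down once and let it spring right back up, so that one aluminium blank is pushed out onto the landing plate; then gently nudge that blank sideways along the plate with the fingertips until the whole of it is inside the empty one of the two bays. Do not pinch or lift any blank, and leave the blank in the other bay, those in the magazine and the piston, engine and screwdriver standing nearby undisturbed.

Things in the scene. Friction and masses are not known exactly. Their poses are not given: they have to be found in the camera images.
- feeder: Blank feeder bolted to the bench. Origin: on the bench under the magazine's axis; z up; blanks come out towards its own -y. All stands on a dark steel plate, top at z = 6 mm. Grey housing behind the magazine, 46 mm wide (x), y = 22 to 98, top at z = 56 mm, carries the plunger. The flat landing plate in front spans x = -122 to 122, y = -104 to -22 mm.
- magazine_top (a point): Centre of the open top of the magazine, z = 56 mm, on the feeder's axis: an aluminium square well, 44 x 42 mm outside, holding four stacked blanks, with an exit slot at its foot on the feeder's -y side.
- landing (a point): Point on the landing plate's top (z = 6 mm), at x = 0, y = -58 mm in the feeder's frame, midway between the bays. A full press pushes the lowest blank out to about here; the 8 mm high steel pusher then withdraws into the magazine as the plunger rises. A stop fence (60 mm long, 10 mm high) stands 38 mm beyond, at y = -96 mm.
- plunger (a joint): Plunger travel in m: 0 = up, grows as it is pressed straight down, 0.024 = all the way down (end stop); beyond 0.021 is fully pressed. Spring: about 3 N at the start, 9 N at the bottom; it rises by itself when released. It drives the pusher 2.5 times as far through a linkage. Every full press ejects one more blank.
- plunger_top (a point): Centre of the flat top of the plunger's round black cap, 32 mm in diameter; when up, 92 mm above the bench and at x = 0, y = +62 mm in the feeder's frame. Moves down with the plunger.
- blank_1: The lowest blank in the magazine, the one that a press ejects: plain aluminium disc 30 mm in diameter, 10 mm high, 16 to 28 g. Origin: centre of its underside. Like all blanks it stays flat on the steel plate (underside at z = 6 mm).
- blank_2: Second blank in the magazine, same disc, resting on blank_1; drops 10 mm to the plate once the pusher has withdrawn.
- blank_3: Third blank in the magazine, same disc.
- blank_4: Top blank in the magazine, same disc.
- blank_parked: A blank fed earlier, same disc, lying in the bay that is already taken; leave it there.
- pad_free: Thin cork disc, 34 mm in diameter, flush in the floor of the EMPTY bay, at x = +90 or -90, y = -58 mm in the feeder's frame (which end varies). Origin: bay centre, at the plate's top (z = 6 mm). Bay: three steel walls 10 mm high, 44 mm wide inside (along the feeder's y); end wall 22 mm beyond the centre, open mouth 24 mm before it, facing the landing point.
- pad_used: The same cork disc in the bay that holds blank_parked.
- piston: Loose aluminium piston standing on the bench, 32 mm in diameter, 34 mm high, near the housing. Origin: centre of its underside.
- engine: Loose small model engine, 44 mm square, 78 mm high, standing on the bench near the housing. Origin: centre of its underside.
- screwdriver: Loose red-handled screwdriver, about 170 mm long, lying on the bench beyond the housing.
Not all that is in view belongs to the job. What is shaped like the blank_parked but turquoise or yellow is not meant.

How it is judged:
On the way, in this order (a step that is already met when the one before it is completed fails the run):
1. the plunger is pressed all the way down (value of joint plunger above 0.021 m), for 0.05 s.
2. the plunger is back up and one blank lies out on the landing plate (value of joint plunger below 0.003 m and horizontal distance between blank_1 and feeder above 0.045 m), for 0.1 s.
3. the blank is wholly inside the empty bay (horizontal distance between blank_1 and pad_free below 0.012 m), for 0.1 s.
At the end, for the whole second after the job is handed in: The ejected blank lies flat and at rest on the plate wholly inside the empty bay (centre within 12 mm of the bay's centre), the plunger is back up (within 3 mm), the parked blank is still in its bay and the other three blanks are still in the magazine (within 6 mm of its axis) (horizontal distance between blank_1 and pad_free below 0.012 m and height (world z) of blank_1 below 0.009 m and angle between blank_1's own z axis and vertical below 0.1 rad and linear speed of blank_1 below 0.01 m/s and value of joint plunger below 0.003 m and horizontal distance between blank_parked and pad_used below 0.016 m and horizontal distance between each of blank_2, blank_3, blank_4 and feeder below 0.006 m); the robot touches nothing.
It fails at once if a second blank leaves the magazine or one is taken out of it (distance of any of blank_2, blank_3, blank_4 from where it was at the start of the episode above 0.02 m).
It fails at once if the fed blank is lifted off the plate (8 mm) or tipped up (height (world z) of blank_1 above 0.014 m or angle between blank_1's own z axis and vertical above 0.5 rad).
It fails at once if the fed blank is pinched or shoved with more than 30 N (contact force between the fingers and blank_1 above 30 N).
It fails at once if the parked blank is disturbed (moved 8 mm) (distance of blank_parked from where it was at the start of the episode above 0.008 m).
It fails at once if the piston, engine or screwdriver is disturbed (moved 20 mm) (distance of any of piston, engine, screwdriver from where it was at the start of the episode above 0.02 m).
It also fails if it takes over 45 s, if anything falls off the work surface, if the arm or the gripper's body presses on something with over 40 N, if the wrist force passes 120 N, or if a joint passes its speed limit or range.

## Robot

A 6-joint arm with a two-finger parallel gripper is mounted at the origin on the work surface. World frame = base frame: x ahead of the robot, y to its left, z up, the work surface at z = 0. Lengths are in m, angles in rad, forces in N, time in s.
With the tool pointing down it reaches from about 0.375 to 0.9 m from the base axis. Payload 3.1 kg.
Tool frame: the origin (TCP) lies between the finger pads; the fingertips stand manip.finger_overhang ahead of it and the grasp point (between the pads) lies 5 mm behind it (manip.finger_overhang is the distance from the TCP to the fingertips, in m); z points along the fingers, y is the line along which they close (so a half turn about z gives the same grasp; the last joint's range is limited). The gripper opens to 85 mm and grips with 20 to 120 N. Pads are 22 mm wide; open, the fingers measure 114 mm over their backs; the gripper's body (76 mm by 85 mm) begins 54 mm behind the grasp point. The pads swing forward as they close: fully open they stand 13 mm farther back than shut.
Start: joints at [-1.419, 0.527, 1.433, -0, 1.181, -0.178], TCP at [0.203, -0.591, 0.245] pointing down, gripper open.
Joint ranges: [-3.08, 3.08], [-0.75, 2.2], [0.22, 2.44], [-1.43, 4.57], [0, 2.65], [-2.85, 2.85]. Speed limits (rad/s): [2.79, 2.79, 3.14, 3.14, 3.14, 3.14].

## Interface

Orientations are given as a unit quaternion [x, y, z, w].
In Python, from station import manip gives the robot as it stands.
- The arm moves only by the tool drive_tool, never from a script. Its argument "plan" is a list of rows, each a list of 7 numbers: the shift along the tool's x, y, z in m, then the turn, a rotation vector about the tool's x, y, z in degrees, then the opening, from -1 (shut) to 1 (fully open). In form: [[x, y, z, wx, wy, wz, gripper], ...]. A call has 1 to 10 rows; each row shifts and turns the commanded pose from where the row before left it, along the tool's axes as they then stand; what a row does not reach is not made up. A row lasts 1/10 s, in which the tool goes at most 50 mm and 8.59 degrees, less where a joint would pass 70% of its speed; a pose out of reach is approached as far as the arm can. A call is refused whole if a number of a shift passes 0.05 or a number of a turn 8.59, either way. A call with a gripper value outside its range is refused whole. The fingers move at their own pace and stop on an object; "newtons" is the grip in N (left out, the last holds). Time passes only in rows, so rows that do not move let the fingers close. It gives the time, the measured TCP pose, the force, the opening and the grip force at its end, in the units of the state.
- manip.sense(): the state, without advancing time (a new reading comes with each control period).
- manip.snapshot(name): name is "scene" or "top"; returns a dict with "image" (384x512x3 uint8, red, green, blue), "z_map" (384x512 float32, m along the optical axis (not along the pixel's ray), 0 where there is no reading), "fov_y" (degrees; the focal length in pixels is half the picture's height over the tangent of half this angle, whatever the lens; pixels are square), "cx", "cy" (the principal point, pixels), "extrinsics" (4x4, takes a point from camera to world coordinates). Camera axes: x right, y up, looking along -z (the intrinsics and any distortion apply to the point x, -y, -z); pixel columns grow to the right and rows downward; lengths in m; the calibration is good to about 2 mm. A picture is of the moment at which its call begins.
- manip.sign_off(): hands the job in; it is judged then, once.
The state is a dict: "t": time; "q": joint angles; "qd": joint speeds; "tau": joint torques, N m; "tcp_pos": TCP position; "tool_rot": TCP orientation; "force": force on the tool from outside, world axes, zero at the start; "ft_torque": the same for the moment, N m; "finger_gap": opening from 0.0 (shut) to 1.0 (fully open); "gripper_force": force on a finger pad.
Only numpy, scipy, OpenCV 4.12 (cv2) and the standard library are available. Lean on these libraries where they do the work, as an engineer would, in place of code of your own. Each camera call takes 0.05 s, during which the arm holds its last target. There are 200 camera calls.

## Working session

There is one attempt and no reset: what is moved stays moved. The work goes in short steps, Python scripts to look and compute and a tool call to move; the robot and the scene stay as the last step left them, time stands still between calls to the robot, and variables do not carry over. Pictures are saved under pics/ and viewed, at most 10 in all, crops included, and the job is handed in when it is done.

Besides the shell and the picture viewer there is one more tool, called by a JSON object that holds its "op" and its "data". drive_tool: Moves the arm, as the interface text tells. Its arguments: {"type":"object","properties":{"plan":{"type":"array"},"newtons":{"type":"number"}},"required":["plan"]}

```bash
mkdir -p pics
cat > h.py <<'E'
from station import manip
import numpy as np, cv2
def snap(n):
    s=manip.snapshot(n); np.savez(f'/tmp/{n}.npz',**s); return s
def load(n): return dict(np.load(f'/tmp/{n}.npz'))
def world(s,u,v,z=None):
    H,W=s['z_map'].shape; f=H/2/np.tan(np.radians(float(s['fov_y']))/2)
    E=s['extrinsics']; d=np.array([(u-s['cx'])/f,-(v-s['cy'])/f,-1.0])
    if z is None: k=s['z_map'][int(round(v)),int(round(u))]
    else: k=(z-E[2,3])/(E[:3,:3]@d)[2]
    return E[:3,:3]@(d*k)+E[:3,3]
def save(s,name): cv2.imwrite(f'pics/{name}.png',s['image'][:,:,::-1])
E
python3 - <<'E'
from h import *
for n in('scene','top'):
    s=snap(n); save(s,n+'0'); print(n,{k:s[k].tolist() if hasattr(s[k],'tolist') else s[k] for k in s if k not in('image','z_map')})
print(manip.sense(),manip.finger_overhang)
E
```

```text
scene {'fov_y': 52.1515616557657, 'cx': 253.2232540902179, 'cy': 191.2823794321353, 'extrinsics': [[0.8892561193618508, -0.260249105311184, 0.3761568254893564, 0.8358755293720066], [0.45721600166116855, 0.529664241236582, -0.7144293662639086, -0.4392478570726471], [-0.013307216180562962, 0.8072956055497913, 0.5899972230930579, 0.541031469230989], [0.0, 0.0, 0.0, 1.0]]}
top {'fov_y': 47.241400804452276, 'cx': 254.3427020223534, 'cy': 188.83350284849504, 'extrinsics': [[-0.013998223207390461, 0.9949289985507682, -0.09960089151108052, 0.4953362549859101], [-0.9993933165495996, -0.01709853110017977, -0.030342034707785084, 0.09618605698515811], [-0.0318911991469171, 0.09911573072414961, 0.9945647406478826, 0.7671336356973084], [0.0, 0.0, 0.0, 1.0]]}
{'t': 0.1, 'q': array([-1.41851200e+00,  5.28372724e-01,  1.43380257e+00,  6.01027414e-06,
        1.18140013e+00, -1.78471882e-01]), 'qd': array([-1.09339218e-04, -3.10657664e-03, -4.06874860e-03, -1.87305389e-03,
       -2.14422545e-05,  3.47580679e-04]), 'tau': array([-1.62967635e-04, -4.43306530e+01, -1.78586859e+01, -1.31200932e-04,
        3.88745946e-03, -1.28420103e-05]), 'tcp_pos': array([ 0.20292278, -0.59047413,  0.24442271]), 'tool_rot': array([ 9.86355884e-01,  1.64624081e-01,  1.57594011e-05, -9.91263776e-04]), 'force': array([-0.5403234 , -0.95369419, -0.00761633]), 'ft_torque': array([-0.0131214 , -0.02260929, -0.00477129]), 'gripper_force': 0.0, 'finger_gap': 1.0015859396772646} 0.014
```

View pics/top0.png

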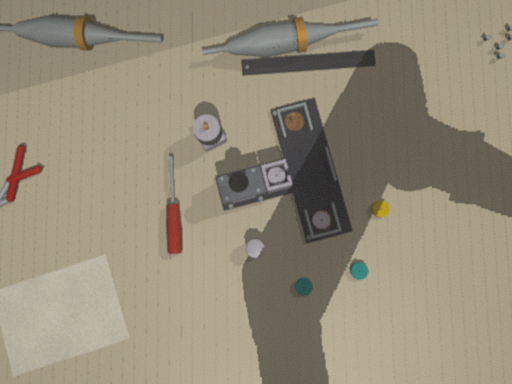

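View pics/scene0.png

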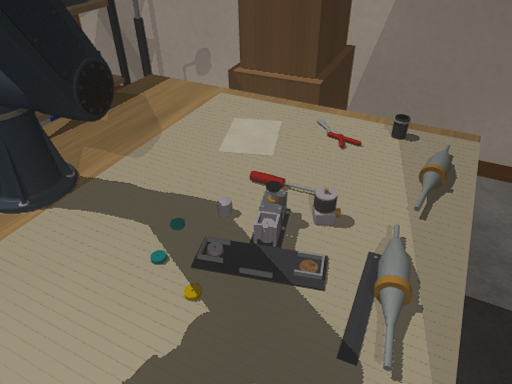

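The top view shows the plunger near (238,182), the magazine at (277,176), the empty cork bay at (294,121) and the parked blank at (321,220). The piston is at (255,248), the engine at (208,130) and the screwdriver at (173,205). I'll enlarge this area to measure it.

Run:
```python
from h import *
s=load('top'); c=s['image'][90:250,190:360,::-1]
cv2.imwrite('pics/c0.png',cv2.resize(c,None,fx=3.7,fy=3.7,interpolation=cv2.INTER_CUBIC))
for n,u,v,z in[('plunger',238,182,.092),('mag',277,176,.056),('pad',294,121,.006),('parked',321,220,.016),('piston',255,248,.034),('engine',207,128,.078)]:
    print(n,world(s,u,v,z).round(4),world(s,u,v).round(4))
# cork centroid
hsv=cv2.cvtColor(s['image'],cv2.COLOR_RGB2HSV); m=np.zeros(hsv.shape[:2],bool)
m[105:138,278:312]=(hsv[105:138,278:312,1]>110)&(hsv[105:138,278:312,2]>60)
v,u=np.nonzero(m); print(len(u),u.mean(),v.mean(),world(s,u.mean(),v.mean(),.006))
# heightmap: plunger cap points
P=[];
for v in range(90,250):
  for u in range(190,360):
    P.append([u,v,*world(s,u,v)])
P=np.array(P); np.save('/tmp/P.npy',P)
q=P[(P[:,4]>.084)&(P[:,4]<.1)&(abs(P[:,0]-240)<18)&(abs(P[:,1]-182)<18)]; print('cap',len(q),q.mean(0),np.median(q[:,4]), (q[:,2:4].max(0)+q[:,2:4].min(0))/2)
q=P[(P[:,4]>.049)&(P[:,4]<.062)]; r=cv2.minAreaRect(q[:,2:4].astype(np.float32));print('house',r)
q=P[(P[:,4]>.003)&(P[:,4]<.022)&(P[:,0]>265)]; r=cv2.minAreaRect(q[:,2:4].astype(np.float32));print('plate',r,np.median(q[:,4]))
```

```text
plunger [0.574 0.142 0.092] [0.5741 0.142  0.0912]
mag [0.5869 0.0806 0.056 ] [0.5884 0.0804 0.0448]
pad [0.6907 0.0477 0.006 ] [0.6909 0.0476 0.0049]
parked [0.5154 0.0065 0.016 ] [0.5154 0.0063 0.0147]
piston [0.4702 0.1188 0.034 ] [0.4702 0.1189 0.0325]
engine [0.6638 0.1919 0.078 ] [0.6652 0.1927 0.0724]
198 294.44444444444446 121.08080808080808 [0.69051338 0.04691435 0.006     ]
cap 321 [2.38137072e+02 1.81436137e+02 5.75090111e-01 1.41863147e-01
 9.05121255e-02] 0.0905709494631407 [0.57507216 0.14216633]
house ((0.6220040917396545, 0.13534396886825562), (0.14651501178741455, 0.12189239263534546), 21.550636291503906)
plate ((0.6034127473831177, 0.019197948276996613), (0.15905582904815674, 0.27243661880493164), 88.15773010253906) 0.004982940626201748
```

View pics/c0.png

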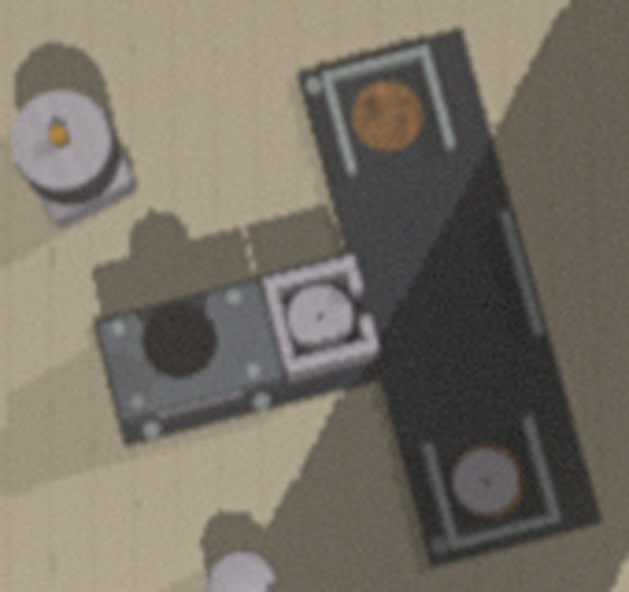

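The landing midpoint is about (0.603, 0.026) and feeder +x points at 13.0° in world, towards the free bay. Turning the tool +5.95° about its z makes tool x equal to feeder +x and tool y equal to feeder -y.

{"op": "drive_tool", "data": {"plan": [[0,0,0,0,0,5.95,-1],[0.01,-0.012,0,0,0,0,-1],[0.02,-0.024,0,0,0,0,-1],[0.03,-0.036,0,0,0,0,-1],[0.03,-0.036,0,0,0,0,-1],[0.03,-0.036,0,0,0,0,-1],[0.03,-0.036,0,0,0,0,-1],[0.03,-0.036,0,0,0,0,-1],[0.03,-0.036,0,0,0,0,-1],[0.03,-0.036,0,0,0,0,-1]], "newtons": 20}}

```text
t: 1.1
tcp_pos: [0.3721, -0.2534, 0.2453]
tool_rot: [0.993, 0.114, -0.0, -0.0]
force: [0.5, -0.7, 0.5]
finger_gap: -0.0
gripper_force: 0.0
```

{"op": "drive_tool", "data": {"plan": [[0.03,-0.036,0,0,0,0,-1],[0.03,-0.036,0,0,0,0,-1],[0.03,-0.036,0,0,0,0,-1],[0.03,-0.036,0,0,0,0,-1],[0.03,-0.036,0,0,0,0,-1],[0.03,-0.036,0,0,0,0,-1],[0.03,-0.036,0,0,0,0,-1],[0.03,-0.036,0,0,0,0,-1],[0.015,-0.018,0,0,0,0,-1],[0,0,0,0,0,0,-1]]}}

```text
t: 2.1
tcp_pos: [0.5516, 0.1027, 0.245]
tool_rot: [0.993, 0.117, 0.0, -0.0]
force: [-0.3, 0.1, 0.3]
finger_gap: -0.0
gripper_force: 0.0
```

```bash
cat >> h.py <<'E'
from scipy.spatial.transform import Rotation as R
FX=np.array([.9743,.2249]); FY=np.array([-.2249,.9743]); L=np.array([.6028,.0263])
def feeder(p): d=np.asarray(p)[:2]-L; return np.array([d@FX,d@FY-.058])
def where():
    s=manip.sense(); Rm=R.from_quat(s['tool_rot']); x=Rm.as_matrix()
    print('t',s['t'],'feederxy',feeder(s['tcp_pos']).round(4),'z',s['tcp_pos'][2].round(4),'yaw',np.degrees(np.arctan2(x[1,0],x[0,0])).round(2),'zaxis',x[:,2].round(4),'F',s['force'].round(1),'gap',round(s['finger_gap'],3))
E
python3 - <<'E'
from h import *
where(); P=np.load('/tmp/P.npy'); print(feeder([.5751,.142]))
q=P[(P[:,0]>100)&(P[:,4]>.049)&(P[:,4]<.062)]
f=np.array([feeder(a[2:4]) for a in q]); k=(abs(f[:,0])<40)&(f[:,1]>-30)&(f[:,1]<110); print(np.percentile(f[k],[1,50,99],axis=0))
E
```

```text
t 2.1 feederxy [-0.0327  0.0279] z 0.245 yaw 13.4 zaxis [ 2.e-04  1.e-03 -1.e+00] F [-0.3  0.1  0.3] gap -0.0
[-0.00096718  0.06095624]
[[-0.02326766 -0.02085899]
 [-0.00229024  0.04275225]
 [ 0.09478168  0.1032853 ]]
```

{"op": "drive_tool", "data": {"plan": [[0.016,-0.017,0.01,0,0,0.4,-1],[0.0165,-0.017,0.03,0,0,0,-1],[0,0,0.04,0,0,0,-1],[0,0,0.03,0,0,0,-1],[0,0,0.015,0,0,0,-1],[0,0,0.005,0,0,0,-1],[0,0,0,0,0,0,-1],[0,0,0,0,0,0,-1]]}}

```text
t: 2.9
tcp_pos: [0.5762, 0.1391, 0.1164]
tool_rot: [0.994, 0.11, 0.001, 0.0]
force: [0.9, 0.0, 0.9]
finger_gap: -0.003
gripper_force: 0.0
```

Run:
```python
from h import *
where()
```

```text
t 2.9 feederxy [-0.0005  0.0579] z 0.1164 yaw 12.61 zaxis [ 0.0016  0.     -1.    ] F [0.9 0.  0.9] gap -0.003
```

{"op": "drive_tool", "data": {"plan": [[0,-0.003,0.005,0,0,0,-1],[0,0,0.005,0,0,0,-1],[0,0,0.003,0,0,0,-1],[0,0,0.003,0,0,0,-1],[0,0,0.003,0,0,0,-1],[0,0,0.003,0,0,0,-1],[0,0,0.003,0,0,0,-1],[0,0,0.003,0,0,0,-1],[0,0,0.003,0,0,0,-1],[0,0,0.001,0,0,0,-1]]}}

```text
t: 3.9
tcp_pos: [0.5757, 0.1426, 0.0847]
tool_rot: [0.994, 0.11, 0.001, -0.0]
force: [-2.1, 0.2, 11.0]
finger_gap: 0.002
gripper_force: 5.1
```

{"op": "drive_tool", "data": {"plan": [[0,0,0.001,0,0,0,-1],[0,0,0.001,0,0,0,-1],[0,0,0.001,0,0,0,-1],[0,0,0,0,0,0,-1]]}}

```text
t: 4.3
tcp_pos: [0.5757, 0.1426, 0.0821]
tool_rot: [0.994, 0.11, 0.001, -0.0]
force: [-2.0, 0.7, 10.9]
finger_gap: 0.001
gripper_force: 5.3
```

{"op": "drive_tool", "data": {"plan": [[0,0,0.001,0,0,0,-1],[0,0,0.001,0,0,0,-1],[0,0,0,0,0,0,-1]]}}

```text
t: 4.6
tcp_pos: [0.5757, 0.1426, 0.082]
tool_rot: [0.994, 0.11, 0.001, 0.0]
force: [-5.2, 0.6, 22.5]
finger_gap: 0.004
gripper_force: 11.0
```

The end stop is reached: the force jumped to 22 N with no further travel. Now I'll release it.

{"op": "drive_tool", "data": {"plan": [[0,0,-0.003,0,0,0,-1],[0,0,-0.003,0,0,0,-1],[0,0,-0.004,0,0,0,-1],[0,0,-0.005,0,0,0,-1],[0,0,-0.005,0,0,0,-1],[0,0,-0.005,0,0,0,-1],[0,0,-0.005,0,0,0,-1],[0,0,-0.02,0,0,0,-1],[0,0,-0.03,0,0,0,-1],[0,0,-0.01,0,0,0,-1]]}}

```text
t: 5.6
tcp_pos: [0.5763, 0.1423, 0.1704]
tool_rot: [0.994, 0.11, 0.002, 0.0]
force: [1.4, 0.1, 0.0]
finger_gap: -0.001
gripper_force: 0.0
```

Run:
```python
from h import *
where()
s=snap('scene'); c=s['image'][170:300,170:350,::-1]
t=snap('top'); d=t['image'][90:250,190:360,::-1]
f=lambda i:cv2.resize(i,(400,400*i.shape[0]//i.shape[1]),interpolation=cv2.INTER_CUBIC)
a,b=f(c),f(d); H=max(a.shape[0],b.shape[0]); p=lambda i:np.pad(i,((0,H-i.shape[0]),(0,0),(0,0)))
cv2.imwrite('pics/c1.png',np.hstack([p(a),p(b)]))
```

```text
t 5.6 feederxy [0.0002 0.061 ] z 0.1704 yaw 12.61 zaxis [ 3.4e-03 -1.0e-04 -1.0e+00] F [1.4 0.1 0. ] gap -0.001
```

View pics/c1.png

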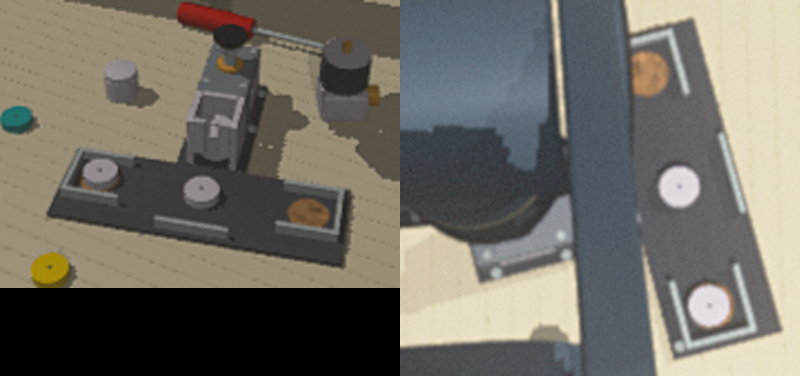

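The plunger is up and the blank lies on the plate at about (309,169) in full top pixels. The empty bay is clear and the parked blank and props are unmoved. I'll measure the blank.

```bash
cat >> h.py <<'E'
def blanks(s,z=.016):
    g=s['image'].min(2).astype(int); m=np.zeros(g.shape,np.uint8); 
    hsv=cv2.cvtColor(s['image'],cv2.COLOR_RGB2HSV)
    m=((hsv[...,1]<45)&(g>120)).astype(np.uint8)
    n,l,st,c=cv2.connectedComponentsWithStats(m)
    for i in range(1,n):
        f=feeder(world(s,*c[i],z))
        if st[i,4]>40 and abs(f[0])<.13 and -.11<f[1]<-.02: print(st[i].tolist(),'feeder',f.round(4))
E
python3 - <<'E'
from h import *
s=load('top'); blanks(s); print(feeder(world(s,308.6,169.5,.016)), feeder([.6905,.0469]))
E
```

```text
[288, 102, 26, 29, 169] feeder [ 0.0997 -0.0748]
[299, 161, 19, 18, 266] feeder [-0.0001 -0.0588]
[304, 202, 38, 38, 346] feeder [-0.0981 -0.0587]
[312, 211, 18, 19, 262] feeder [-0.0889 -0.057 ]
[-0.00064427 -0.0589542 ] [ 0.09007905 -0.05765315]
```

{"op": "drive_tool", "data": {"plan": [[-0.006,0.015,0,0,0,-0.4,-0.76],[-0.01,0.03,0,0,0,0,-0.76],[-0.01,0.035,0,0,0,0,-0.76],[-0.01,0.03,0.02,0,0,0,-0.76],[0,0.009,0.03,0,0,0,-0.76],[0,0,0.03,0,0,0,-0.76],[0,0,0.02,0,0,0,-0.76],[0,0,0.01,0,0,0,-0.76],[0,0,0,0,0,0,-0.76],[0,0,0,0,0,0,-0.76]]}}

```text
t: 6.7
tcp_pos: [0.5668, 0.0184, 0.0583]
tool_rot: [0.994, 0.113, -0.0, -0.0]
force: [0.2, -0.3, 0.0]
finger_gap: 0.119
gripper_force: 0.0
```

Run:
```python
from h import *
where()
```

```text
t 6.7 feederxy [-0.0368 -0.0576] z 0.0583 yaw 13.02 zaxis [-2.e-04  0.e+00 -1.e+00] F [ 0.2 -0.3  0. ] gap 0.119
```

Now z goes down to 0.024 and I look before pushing.

{"op": "drive_tool", "data": {"plan": [[0,0.001,0.012,0,0,0,-0.76],[0,0,0.012,0,0,0,-0.76],[0,0,0.007,0,0,0,-0.76],[0,0,0.003,0,0,0,-0.76],[0,0,0,0,0,0,-0.76],[0,0,0,0,0,0,-0.76]]}}

```text
t: 7.3
tcp_pos: [0.5671, 0.0174, 0.0243]
tool_rot: [0.994, 0.113, 0.0, 0.0]
force: [-0.1, -0.5, -0.1]
finger_gap: 0.122
gripper_force: 0.0
```

Run:
```python
from h import *
where()
s=snap('scene'); cv2.imwrite('pics/c2.png',cv2.resize(s['image'][190:300,180:340,::-1],None,fx=4.5,fy=4.5,interpolation=cv2.INTER_CUBIC))
```

```text
t 7.3 feederxy [-0.0368 -0.0587] z 0.0243 yaw 13.0 zaxis [ 2.e-04 -0.e+00 -1.e+00] F [-0.1 -0.5 -0.1] gap 0.122
```

View pics/c2.png

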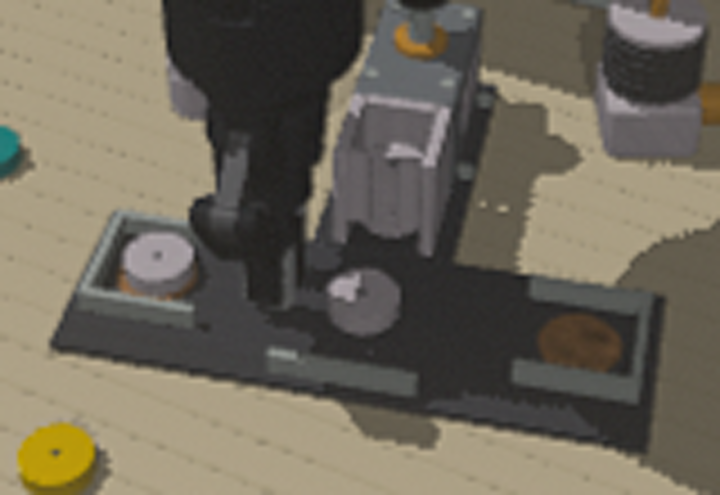

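The fingers (275,270) stand behind the blank (365,300), with a gap between them and tips near the plate. The free bay is at (580,345). I'll push slowly.

{"op": "drive_tool", "data": {"plan": [[0.006,0,0,0,0,0,-0.76],[0.002,0,0,0,0,0,-0.76],[0.002,0,0,0,0,0,-0.76],[0.002,0,0,0,0,0,-0.76],[0.003,0,0,0,0,0,-0.76],[0.003,0,0,0,0,0,-0.76],[0.003,0,0,0,0,0,-0.76],[0.003,0,0,0,0,0,-0.76],[0.003,0,0,0,0,0,-0.76],[0.003,0,0,0,0,0,-0.76]]}}

```text
t: 8.35
tcp_pos: [0.5965, 0.0241, 0.0243]
tool_rot: [0.994, 0.113, -0.0, -0.0]
force: [-0.7, -0.3, 0.2]
finger_gap: 0.115
gripper_force: 0.2
```

{"op": "drive_tool", "data": {"plan": [[0.004,0,0,0,0,0,-0.76],[0.004,0,0,0,0,0,-0.76],[0.004,0,0,0,0,0,-0.76],[0.004,0,0,0,0,0,-0.76],[0.004,0,0,0,0,0,-0.76],[0.004,0,0,0,0,0,-0.76],[0.004,0,0,0,0,0,-0.76],[0.004,0,0,0,0,0,-0.76],[0.003,0,0,0,0,0,-0.76],[0,0,0,0,0,0,-0.76]]}}

```text
t: 9.35
tcp_pos: [0.631, 0.032, 0.0244]
tool_rot: [0.994, 0.113, 0.0, 0.0]
force: [0.7, 0.0, -0.3]
finger_gap: 0.117
gripper_force: 0.0
```

Run:
```python
from h import *
where()
s=snap('scene'); cv2.imwrite('pics/c3.png',cv2.resize(s['image'][190:300,180:340,::-1],None,fx=4.5,fy=4.5,interpolation=cv2.INTER_CUBIC))
t=snap('top'); blanks(t)
```

```text
t 9.35 feederxy [ 0.0288 -0.0588] z 0.0244 yaw 13.01 zaxis [ 1.e-03 -1.e-04 -1.e+00] F [ 0.7  0.  -0.3] gap 0.117
```

View pics/c3.png

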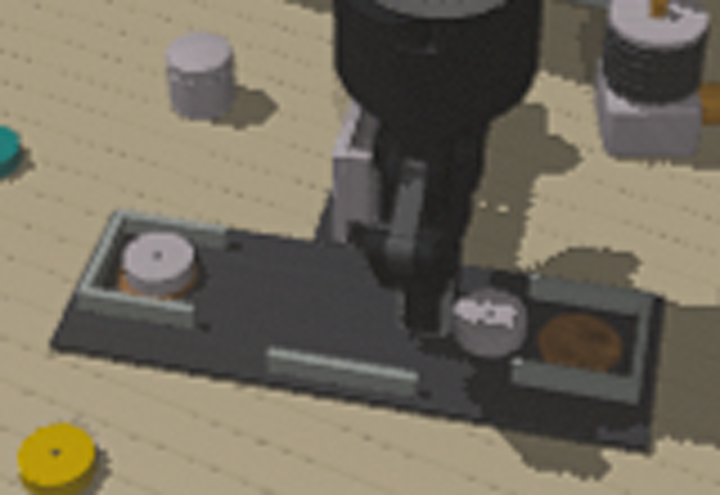

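The blank (490,320) is lined up with the bay mouth. I'll push on until the fingers reach the mouth.

{"op": "drive_tool", "data": {"plan": [[0.003,0,0,0,0,0,-0.76],[0.003,0,0,0,0,0,-0.76],[0.003,0,0,0,0,0,-0.76],[0.003,0,0,0,0,0,-0.76],[0.003,0,0,0,0,0,-0.76],[0.003,0,0,0,0,0,-0.76],[0.002,0,0,0,0,0,-0.76],[0.002,0,0,0,0,0,-0.76],[0,0,0,0,0,0,-0.76],[-0.004,0,0,0,0,0,-0.76]]}}

```text
t: 10.45
tcp_pos: [0.6484, 0.036, 0.0244]
tool_rot: [0.994, 0.113, 0.001, 0.0]
force: [0.1, 0.1, 0.1]
finger_gap: 0.119
gripper_force: 0.0
```

{"op": "drive_tool", "data": {"plan": [[0,-0.0005,0,0,0,0,-1],[0,0,0,0,0,0,-1],[0,0,0,0,0,0,-1],[0,0,0,0,0,0,-1]]}}

```text
t: 10.85
tcp_pos: [0.6478, 0.0365, 0.0244]
tool_rot: [0.994, 0.113, 0.0, 0.0]
force: [-0.4, -0.6, -0.6]
finger_gap: -0.001
gripper_force: 0.0
```

Run:
```python
from h import *
where()
s=snap('scene'); cv2.imwrite('pics/c4.png',cv2.resize(s['image'][190:300,180:340,::-1],None,fx=4.5,fy=4.5,interpolation=cv2.INTER_CUBIC))
print(feeder(world(s,180+490/4.5,190+312/4.5,.016)))
for v in range(250,270,3): print([ (u,*feeder(world(s,u,v)).round(3),world(s,u,v)[2].round(3)) for u in range(296,318,6)])
```

```text
t 10.85 feederxy [ 0.0461 -0.0582] z 0.0244 yaw 13.0 zaxis [ 2.e-04 -0.e+00 -1.e+00] F [-0.4 -0.6 -0.6] gap -0.001
[ 0.05461192 -0.0590109 ]
[(296, np.float64(0.062), np.float64(-0.016), np.float64(0.0)), (302, np.float64(0.073), np.float64(-0.014), np.float64(0.001)), (308, np.float64(0.084), np.float64(-0.011), np.float64(0.001)), (314, np.float64(0.095), np.float64(-0.009), np.float64(0.001))]
[(296, np.float64(0.063), np.float64(-0.029), np.float64(0.005)), (302, np.float64(0.076), np.float64(-0.038), np.float64(0.016)), (308, np.float64(0.086), np.float64(-0.034), np.float64(0.015)), (314, np.float64(0.096), np.float64(-0.015), np.float64(-0.001))]
[(296, np.float64(0.065), np.float64(-0.038), np.float64(0.006)), (302, np.float64(0.076), np.float64(-0.037), np.float64(0.008)), (308, np.float64(0.087), np.float64(-0.038), np.float64(0.012)), (314, np.float64(0.098), np.float64(-0.036), np.float64(0.012))]
[(296, np.float64(0.067), np.float64(-0.054), np.float64(0.015)), (302, np.float64(0.078), np.float64(-0.051), np.float64(0.014)), (308, np.float64(0.088), np.float64(-0.04), np
[... 156 characters left out ...]
p.float64(0.079), np.float64(-0.06), np.float64(0.016)), (308, np.float64(0.089), np.float64(-0.057), np.float64(0.016)), (314, np.float64(0.1), np.float64(-0.046), np.float64(0.006))]
[(296, np.float64(0.069), np.float64(-0.069), np.float64(0.015)), (302, np.float64(0.08), np.float64(-0.068), np.float64(0.016)), (308, np.float64(0.09), np.float64(-0.062), np.float64(0.013)), (314, np.float64(0.1), np.float64(-0.052), np.float64(0.005))]
[(296, np.float64(0.07), np.float64(-0.073), np.float64(0.012)), (302, np.float64(0.081), np.float64(-0.073), np.float64(0.014)), (308, np.float64(0.091), np.float64(-0.062), np.float64(0.005)), (314, np.float64(0.101), np.float64(-0.06), np.float64(0.006))]
```

View pics/c4.png

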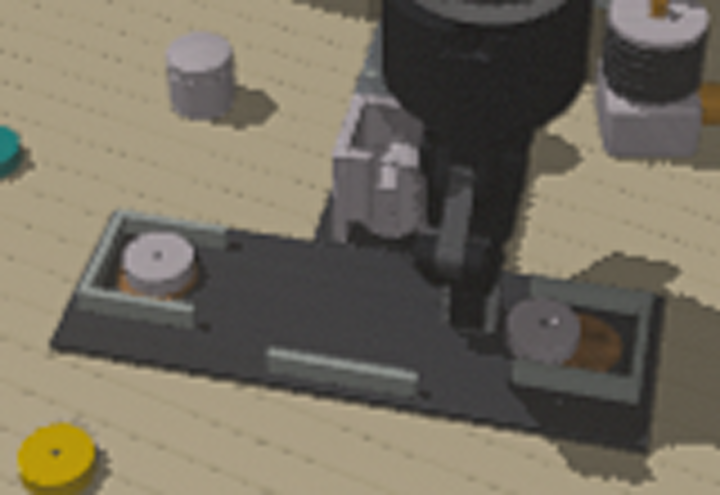

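The blank is at about feeder (0.076, -0.059), partly over the cork. With the fingers closed I advance another 17 mm.

{"op": "drive_tool", "data": {"plan": [[0.002,0,0,0,0,0,-1],[0.002,0,0,0,0,0,-1],[0.002,0,0,0,0,0,-1],[0.002,0,0,0,0,0,-1],[0.002,0,0,0,0,0,-1],[0.002,0,0,0,0,0,-1],[0.002,0,0,0,0,0,-1],[0.002,0,0,0,0,0,-1],[0.001,0,0,0,0,0,-1],[0,0,0,0,0,0,-1]]}}

```text
t: 11.9
tcp_pos: [0.6646, 0.0404, 0.0243]
tool_rot: [0.994, 0.113, 0.0, 0.0]
force: [0.2, 0.3, -1.0]
finger_gap: -0.001
gripper_force: 0.0
```

{"op": "drive_tool", "data": {"plan": [[-0.004,0,0,0,0,0,-1],[-0.006,0,0,0,0,0,-1],[-0.01,0,-0.005,0,0,0,-1],[0,0,-0.03,0,0,0,-1],[0,0,-0.04,0,0,0,-1],[-0.03,0,-0.04,0,0,0,-1],[-0.045,0,-0.02,0,0,0,-1],[-0.045,0,0,0,0,0,-1],[-0.02,0,0,0,0,0,-1],[0,0,0,0,0,0,-1]]}}

```text
t: 12.9
tcp_pos: [0.5037, 0.0044, 0.1598]
tool_rot: [0.994, 0.113, -0.002, -0.001]
force: [0.4, 0.1, -0.1]
finger_gap: -0.002
gripper_force: 0.0
```

Run:
```python
from h import *
where()
s=snap('scene'); a=cv2.resize(s['image'][160:300,180:350,::-1],(400,330),interpolation=cv2.INTER_CUBIC)
t=snap('top'); blanks(t); b=cv2.resize(t['image'][90:230,190:360,::-1],(400,330),interpolation=cv2.INTER_CUBIC)
cv2.imwrite('pics/c5.png',np.hstack([a,b]))
```

```text
t 12.9 feederxy [-0.1015 -0.057 ] z 0.1598 yaw 12.93 zaxis [-4.3e-03  8.0e-04 -1.0e+00] F [ 0.4  0.1 -0.1] gap -0.002
```

View pics/c5.png

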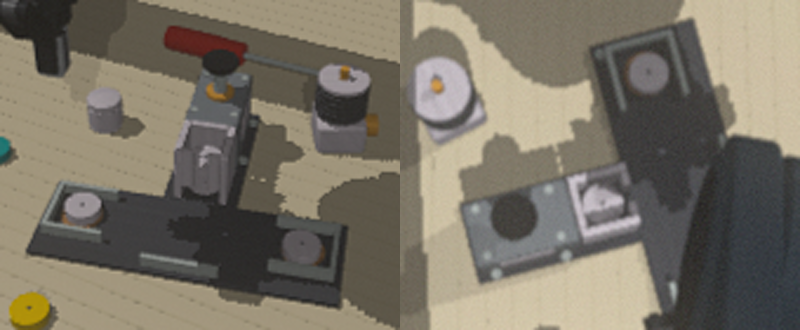

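The top view shows the blank at (650,72) centred over the cork. The plunger is up, and the parked blank, piston, engine and screwdriver are in place. I'm handing in.

```bash
python3 -c "
from station import manip
print(manip.sign_off())"
```

```text
the job is handed in; nothing more can be done
None
```

I pressed the plunger fully once and it sprang back up; the ejected blank now lies centred in the empty bay, nothing else looked disturbed in the last pictures, and the job is handed in (no verdict was returned).

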